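Re-start the crooked cap on the cracked drive casing

TASK

The wing cap on the cracked drive casing held in the little vise was started wrong: its ears are riding on top of the collar. Without lifting it out of the collar, turn it backward (counter-clockwise seen from above) until its ears drop through the gaps, then screw it forward (clockwise) until it is fully home, never forward while it still rides on top, and let go. Leave the spare casing that stands on the cork alone.

Things in the scene. Friction and masses are not known exactly. Their poses are not given: they have to be found in the camera images.
- cap_grip (a point): Grip point in the wing of the loose 90 g aluminium cap on the vise's casing. Hub 45 mm across, 20 high; on its flat top an upright wing 13 thick (y), 44 long (x), 38 tall. The point is on the cap's axis, 24 above the hub's top, 14 below the wing's top; z up. The cap looks the same after a half turn. At the start it rides 34 mm above port_mouth, x turned 48-66 degrees clockwise from port_mouth's x.
- cap_ear (a point): Underside of one of the cap's two ears, 27 mm from the axis along the cap's +x, 34 mm below cap_grip. The ears lie along +x and -x in line with the wing, 60 mm over both, 14 wide, 4 thick. They start on top of the collar's lip; the hub's foot below them already centres the cap in the collar (2 mm play).
- port_mouth (a point): Centre of the top rim of the fixed grey collar (72 mm across, 20 high) on the casing in the vise; z up; nothing higher near. Its 4 mm lip has gaps at +x and -x. With the cap's x within 10 degrees of +x or -x, the cap sinks 10 mm (lower it): cap_grip then 24 above this point. Then it turns clockwise, level, ears under the lip with 2 mm play; stop at about 70 degrees. Home: 50 to the stop.
- spare_grip (a point): Same point in the wing of the spare casing, uncracked, same kind, standing loose on the cork outside the vise, its cap already home: not to be moved. Casing 76 mm square, 50 high; the point is 94 mm above its underside.

How it is judged:
By the outcome, as a careful person would: the job done as asked, in the order asked, and still so for the second after the job is handed in, with the robot touching nothing.
It also fails if it takes over 35 s, if anything falls off the work surface, if the arm or the gripper's body presses on something with over 40 N, if the wrist force passes 120 N, or if a joint passes its speed limit or range.

ROBOT

A 6-joint arm with a two-finger parallel gripper is mounted at the origin on the work surface. World frame = base frame: x ahead of the robot, y to its left, z up, the work surface at z = 0. Lengths are in m, angles in rad, forces in N, time in s.
With the tool pointing down it reaches from about 0.425 to 0.95 m from the base axis. Payload 14.7 kg.
Tool frame: the origin (TCP) lies on the centre line of the jaws, within the pads' length; the fingertips stand 14 mm ahead of it and the grasp point (between the pads) lies 5 mm behind it (env.tips_ahead is the distance from the TCP to the fingertips, in m); y points along the fingers, z is the direction in which the jaws open and shut, and the axes are right-handed (so a half turn about y gives the same grasp; the last joint's range is limited). The gripper opens to 85 mm and grips with 20 to 120 N. Pads are 22 mm wide; open, the fingers measure 114 mm over their backs; the gripper's body (76 mm by 85 mm) begins 54 mm behind the grasp point. The pads swing forward as they close: fully open they stand 13 mm farther back than shut.
Start: joints at [1.155, 0.48, 1.596, -0, 1.065, -0.047], TCP at [0.234, 0.606, 0.245] pointing down, gripper open.
Joint ranges: [-2.75, 2.75], [-0.82, 2.05], [0.23, 2.67], [-1.56, 4.7], [0.09, 2.69], [-2.92, 2.92]. Speed limits (rad/s): [1.89, 1.89, 2.39, 3.01, 3.01, 3.01].

INTERFACE

Orientations are given as a rotation vector (axis times angle).
In Python, from bench import telemetry, vision, close_job, finder, env gives the robot as it stands.
- The arm moves only by the tool jog_arm, never from a script. Its argument "commands" is a list of rows, each a list of 5 numbers: the opening, from -1 (shut) to 1 (fully open), then the shift along the world's x, y, z in units of 30 mm (1.0 is 30 mm), then the turn about the world's z in units of 6 degrees (1.0 is 6 degrees). In form: [[hand, dx, dy, dz, twist], ...]. A call has 1 to 12 rows; each row is the pose to reach, as a shift and turn from the pose measured when the call began; what a row does not reach only later rows make up. A row lasts 1/12 s, in which the tool goes at most 41.7 mm and 7.16 degrees, less where a joint would pass 70% of its speed; a pose out of reach is approached as far as the arm can. A call with a gripper value outside its range is refused whole. The fingers move at their own pace and stop on an object; the grip force is fixed at half the most. Time passes only in rows, so rows that repeat a pose let the fingers close. It gives the time, the measured TCP pose, the force and the opening at its end, in the units of the state.
- telemetry.sense(): the state, without advancing time (a new reading comes with each control period).
- vision.snapshot(name): name is "scene" or "top" or "wrist"; returns a dict with "color" (384x512x3 uint8, red, green, blue), "fx", "fy", "cx", "cy" (pixels), "distortion" ([k1, k2, p1, p2, k3] as OpenCV has them; the pictures are not rectified), "xyz" and "attitude" of the camera in the world. Camera axes: x right, y down, z forward; pixel columns grow to the right and rows downward; lengths in m; the calibration is good to about 2 mm. A picture is of the moment at which its call begins. There is no depth.
- close_job(): hands the job in, once; it reports no verdict.
Trained networks look in the newest picture that a camera, given by its name, has taken for a name from the list of things; names that differ only in an ending like _2 or _b are one class to them, and where a whole thing is asked for, a point or a joint stands for the part that bears it (a point fixed in the world has none). Each returns a list of dicts, best first, with "score" (0 to 1); they miss things now and then, are a little off and sometimes report something else, mostly with a low value. They report only what shows in the picture. A call takes as long as a camera call.
- finder.trace(camera, label): "region" (384x512 bool, what is visible of it) and "position" ([column, row] in pixels, amid what is visible of it).
- finder.spot_point(camera, label): "position" ([column, row] in pixels: a listed point, or the origin of a listed thing).
The state is a dict: "time_s": time; "qpos": joint angles; "qvel": joint speeds; "tau": joint torques, N m; "tcp_pos": TCP position; "eef_rot": TCP orientation; "force": force on the tool from outside, world axes, zero at the start; "wrist_torque": the same for the moment, N m; "opening": opening from 0.0 (shut) to 1.0 (fully open).
Only numpy, scipy, OpenCV 4.12 (cv2) and the standard library are available. Lean on these libraries where they do the work, as an engineer would, in place of code of your own. Each camera call takes 0.05 s, during which the arm holds its last target. There are 200 camera calls.

## Working session

There is one attempt and no reset: what is moved stays moved. The work goes in short steps, Python scripts to look and compute and a tool call to move; the robot and the scene stay as the last step left them, time stands still between calls to the robot, and variables do not carry over. Pictures are saved under pics/ and viewed, about 8 in all and at most 12, crops included, and the job is handed in when it is done.

Besides the shell and the picture viewer there is one more tool, called as name(argument=value, ...) on one line, values as JSON. jog_arm: Moves the arm, as the interface text tells. Its arguments: {"type":"object","properties":{"commands":{"type":"array"}},"required":["commands"]}

```bash
mkdir -p pics; cat > h.py <<'E'
import numpy as np, cv2
from bench import telemetry, vision, close_job, finder, env
from scipy.spatial.transform import Rotation as R
def rot(a):
    a=np.array(a,float)
    return a if a.shape==(3,3) else R.from_rotvec(a).as_matrix() if a.size==3 else R.from_quat(a).as_matrix()
def ray(s,p):
    K=np.array([[s['fx'],0,s['cx']],[0,s['fy'],s['cy']],[0,0,1]])
    u=cv2.undistortPoints(np.array([[p]],float),K,np.array(s['distortion'],float))[0,0]
    d=rot(s['attitude'])@np.array([u[0],u[1],1]); return np.array(s['xyz'],float),d/np.linalg.norm(d)
def proj(s,P):
    K=np.array([[s['fx'],0,s['cx']],[0,s['fy'],s['cy']],[0,0,1]])
    r=rot(s['attitude']); t=-r.T@np.array(s['xyz'])
    return cv2.projectPoints(np.array(P,float).reshape(-1,3),cv2.Rodrigues(r.T)[0],t,K,np.array(s['distortion'],float))[0][:,0]
def tri(rays):
    A=sum(np.eye(3)-np.outer(d,d) for o,d in rays); b=sum((np.eye(3)-np.outer(d,d))@o for o,d in rays)
    return np.linalg.solve(A,b)
def atz(r,z): o,d=r; return o+d*(z-o[2])/d[2]
E
python3 - <<'E'
from h import *
S={}
for c in ("scene","top"):
    s=vision.snapshot(c);S[c]=s
    cv2.imwrite(f"pics/{c}1.png",s['color'][:,:,::-1])
    print(c,s['xyz'],s['attitude'],s['fx'])
    for n in ("cap_grip","cap_ear","port_mouth","spare_grip"):
        print(n,[(np.round(f['position'],1),round(f['score'],2)) for f in finder.spot_point(c,n)[:4]])
print(telemetry.sense())
E
cd pics; python3 -c "
import cv2,numpy as np
cv2.imwrite('both.png',cv2.resize(np.vstack([cv2.imread('scene1.png'),cv2.imread('top1.png')]),(400,600)))"
```

```text
scene [0.86670986 0.18831385 0.75234941] [-1.23495264 -2.51509662  0.69853146] 472.94036189285606
cap_grip [(array([353.6, 276.7]), 0.72)]
cap_ear [(array([330.5, 271.6]), 0.87)]
port_mouth []
spare_grip [(array([191.9, 148.8]), 0.62), (array([330.3, 274.5]), 0.39)]
top [0.47068049 0.01179223 0.79470952] [-2.12533295  2.13532289 -0.22385953] 367.17137386967175
cap_grip [(array([169.8, 190.2]), 0.73)]
cap_ear [(array([184.3, 192.3]), 0.89)]
port_mouth [(array([173.3, 195.3]), 0.9)]
spare_grip [(array([347.4, 220.3]), 0.57)]
{'time_s': 0.5, 'qpos': array([ 1.15541467e+00,  4.80202150e-01,  1.59633068e+00,  3.91203872e-06,
        1.06509407e+00, -4.66135502e-02]), 'qvel': array([-7.85665299e-04, -2.40480251e-05, -8.78223488e-04,  1.97725873e-04,
        1.62636311e-04,  1.37383700e-03]), 'tau': array([ 1.72476288e-03, -9.49788523e+01, -4.30360365e+01,  2.32924839e-05,
        2.49903802e-03, -3.96152018e-07]), 'tcp_pos': array([0.23428181, 0.60628631, 0.2452837 ]), 'eef_rot': array([-1.55139496,  0.28934442, -0.28932679]), 'force': array([-1.07452899,  0.02426934, -0.66004743]), 'wrist_torque': array([-0.03281787,  0.03626745, -0.03492132]), 'opening': 1.0000612242756026}
```

View pics/top1.png

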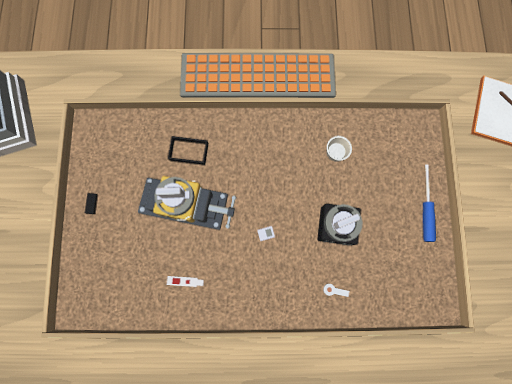

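View pics/scene1.png

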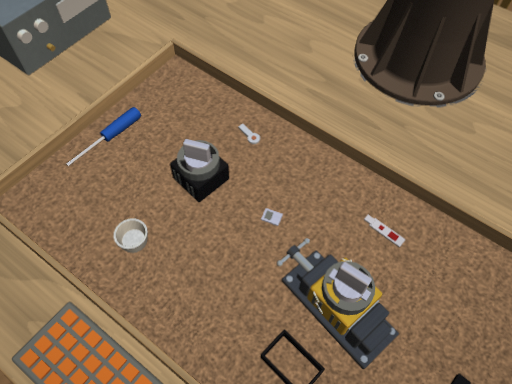

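The top view shows the vise casing with its cap at about (174,195) and the spare at about (344,223). The scene view shows them at about (351,285) and (197,155).

```bash
python3 - <<'E'
from h import *
S={c:vision.snapshot(c) for c in ("scene","top")}
P={}
for n in ("cap_grip","cap_ear","spare_grip"):
    r=[]
    for c in S: r.append(ray(S[c],finder.spot_point(c,n)[0]['position']))
    P[n]=tri(r); print(n,P[n].round(4),[np.linalg.norm(np.cross(P[n]-o,d)).round(4) for o,d in r])
g=P['cap_grip']
f=finder.spot_point("top","port_mouth")[0]['position']; print('port',atz(ray(S['top'],f),g[2]-.034))
f=finder.spot_point("top","cap_ear")[0]['position']; print('ear',atz(ray(S['top'],f),g[2]-.034))
a=cv2.resize(S['top']['color'][165:235,130:240,::-1],(800,509),interpolation=cv2.INTER_CUBIC)
cv2.imwrite('pics/c1.png',a)
print(R.from_rotvec(telemetry.sense()['eef_rot']).as_matrix().round(3), env.tips_ahead)
E
```

```text
cap_grip [0.5973 0.1631 0.1538] [np.float64(0.0002), np.float64(0.0002)]Traceback (most recent call last):
  File "<stdin>", line 6, in <module>
IndexError: list index out of range
```

```bash
python3 - <<'E'
from h import *
s=vision.snapshot("top"); z=.1538
for n,zz in (("cap_grip",z),("port_mouth",z-.034),("cap_ear",z-.034),("spare_grip",.094)):
    print(n,[(atz(ray(s,f['position']),zz).round(4),round(f['score'],2)) for f in finder.spot_point("top",n)[:3]])
# rectified top-down view at wing-top level: 0.2 mm/px... x up, y left
N=600;m=0.00022;c=np.array([.5973,.1631])
jj,ii=np.meshgrid(np.arange(N),np.arange(N))
W=np.stack([c[0]+(N/2-ii)*m,c[1]+(N/2-jj)*m,np.full((N,N),z)],-1)
p=proj(s,W).reshape(N,N,2).astype(np.float32)
cv2.imwrite('pics/c1.png',cv2.remap(s['color'][:,:,::-1].copy(),p[...,0],p[...,1],cv2.INTER_CUBIC))
print(R.from_rotvec(telemetry.sense()['eef_rot']).as_matrix().round(3), env.tips_ahead)
E
```

```text
cap_grip [(array([0.5925, 0.1673, 0.1538]), 0.82), (array([0.5882, 0.1311, 0.1538]), 0.68)]
port_mouth []
cap_ear [(array([0.5946, 0.1399, 0.1198]), 0.92)]
spare_grip [(array([ 0.5455, -0.1657,  0.094 ]), 0.98)]
[[ 0.933  0.     0.361]
 [-0.361  0.     0.933]
 [ 0.    -1.     0.   ]] 0.014
```

View pics/c1.png

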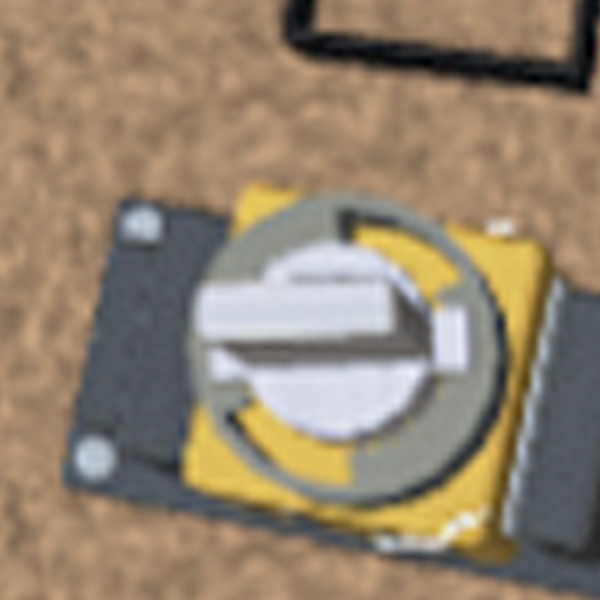

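The rectified crop shows the collar's centre at about (347,348), with the lip's gaps at about 60° and 240° (image, CCW from right). The wing and ears lie at about 4°, with the ears on the lip at (452,338) and (235,362). So the cap needs about +56° CCW. I'll go above it with the jaw axis across the wing.

jog_arm(commands=[[1, 12, -14.8, 1, -10.8], [1, 12, -14.8, 1, -10.8], [1, 12, -14.8, 1, -10.8], [1, 12, -14.8, 1, -10.8], [1, 12, -14.8, 1, -10.8], [1, 12, -14.8, 1, -10.8], [1, 12, -14.8, 1, -10.8], [1, 12, -14.8, 1, -10.8], [1, 12, -14.8, 1, -10.8], [1, 12, -14.8, 1, -10.8], [1, 12, -14.8, 1, -10.8], [1, 12, -14.8, 1, -10.8]])

```text
time_s: 2.05
tcp_pos: [0.5498, 0.2166, 0.2718]
eef_rot: [-1.241, 1.157, -1.157]
force: [0.4, 1.4, 0.3]
opening: 0.997
```

jog_arm(commands=[[1, 1.43, -1.85, -0.4, 0], [1, 1.43, -1.85, -0.4, 0], [1, 1.43, -1.85, -0.4, 0], [1, 1.43, -1.85, -0.4, 0]])

```text
time_s: 2.38
tcp_pos: [0.5933, 0.1595, 0.2593]
eef_rot: [-1.241, 1.159, -1.159]
force: [0.2, 0.1, -0.3]
opening: 1.001
```

```bash
python3 - <<'E'
from h import *
st=telemetry.sense(); print(st['time_s'],st['tcp_pos'].round(4),rot(st['eef_rot']).round(3)[:2,2])
S={c:vision.snapshot(c) for c in ("wrist","scene")}
for c in S:
  for n in ("cap_grip","cap_ear","port_mouth"):
    zz={"cap_grip":.1538}.get(n,.1198)
    print(c,n,[(np.round(f['position'],1),atz(ray(S[c],f['position']),zz).round(4),round(f['score'],2)) for f in finder.spot_point(c,n)[:3]])
s=S['wrist'];print(s['xyz'])
im=s['color'][:,:,::-1].copy()
def wing(c,a,z0): # wing top corners
    u=np.array([np.cos(a),np.sin(a)]);v=np.array([-u[1],u[0]])
    return [[*(c+i*.022*u+j*.0065*v),z0+.014] for i,j in((1,1),(1,-1),(-1,-1),(-1,1))]
def draw(im,s,z0):
    k=3;im=cv2.resize(im,None,fx=1,fy=1)
    c=np.array([.5928,.1610])
    p=proj(s,wing(c,np.radians(-86),z0)); cv2.polylines(im,[p.round().astype(int)],True,(0,0,255),1)
    t=np.linspace(0,2*np.pi,60)
    p=proj(s,np.c_[c[0]+.036*np.cos(t),c[1]+.036*np.sin(t),0*t+z0-.034]);cv2.polylines(im,[p.round().astype(int)],True,(0,255,0),1)
    return im
a=draw(im,s,.1538); b=draw(S['scene']['color'][:,:,::-1].copy(),S['scene'],.1538)[220:350,270:440]
cv2.imwrite('pics/w2.png',np.hstack([a,cv2.resize(b,(288,220))[np.r_[0:220,[219]*164]]]))
E
```

```text
2.3833 [0.5933 0.1595 0.2593] [0.998 0.068]
wrist cap_grip [(array([256.2, 193.4]), array([0.5978, 0.1624, 0.1538]), 0.67)]
wrist cap_ear [(array([252.9, 202.7]), array([0.5965, 0.1408, 0.1198]), 0.7)]
wrist port_mouth [(array([254.5, 203. ]), array([0.5982, 0.1405, 0.1198]), 0.57)]
scene cap_grip [(array([328.8, 273.5]), array([0.6157, 0.135 , 0.1538]), 0.65), (array([351.7, 275.8]), array([0.5997, 0.1608, 0.1538]), 0.64)]
scene cap_ear [(array([330.3, 271.4]), array([0.5975, 0.132 , 0.1198]), 0.57)]
scene port_mouth []
[0.58810105 0.23968159 0.38853253]
```

View pics/w2.png

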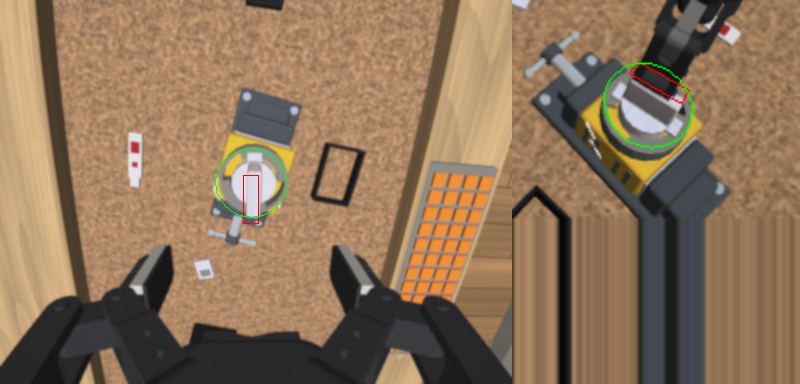

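The wrist view shows the wing top at about (252,198), aligned with the finger centre line. In the scene inset, the overlay at the assumed height sits slightly high, so I'm refining z with zoomed overlays.

```bash
python3 - <<'E'
from h import *
out=[]
for cam,(x0,y0,w,h) in (("wrist",(200,130,105,110)),("scene",(305,240,95,100))):
  s=vision.snapshot(cam)
  for z in (.154,.138):
    f=4; im=cv2.resize(s['color'][y0:y0+h,x0:x0+w,::-1],None,fx=f,fy=f,interpolation=cv2.INTER_CUBIC)
    zp=z-.034; k=(.7947-zp)/.6747
    c=np.array([.4707+.1221*k,.0118+.1484*k]); u=np.array([np.cos(np.radians(-86)),np.sin(np.radians(-86))]);v=np.array([-u[1],u[0]])
    W=[[*(c+i*.022*u+j*.0065*v),z+.014] for i,j in((1,1),(1,-1),(-1,-1),(-1,1))]
    t=np.linspace(0,2*np.pi,60)
    for P,col in((W,(0,0,255)),(np.c_[c[0]+.036*np.cos(t),c[1]+.036*np.sin(t),0*t+zp],(0,255,0))):
      p=(proj(s,P)-[x0,y0]+.5)*f; cv2.polylines(im,[p.round().astype(int)],True,col,1)
    out.append(cv2.resize(im,(400,300) if 0 else (395,298)))
    print(z,c)
cv2.imwrite('pics/z.png',np.vstack([np.hstack(out[:2]),np.hstack(out[2:])]))
E
```

```text
0.154 [0.5928 0.1602]
0.138 [0.59569551 0.16371919]
0.154 [0.5928 0.1602]
0.138 [0.59569551 0.16371919]
```

View pics/z.png

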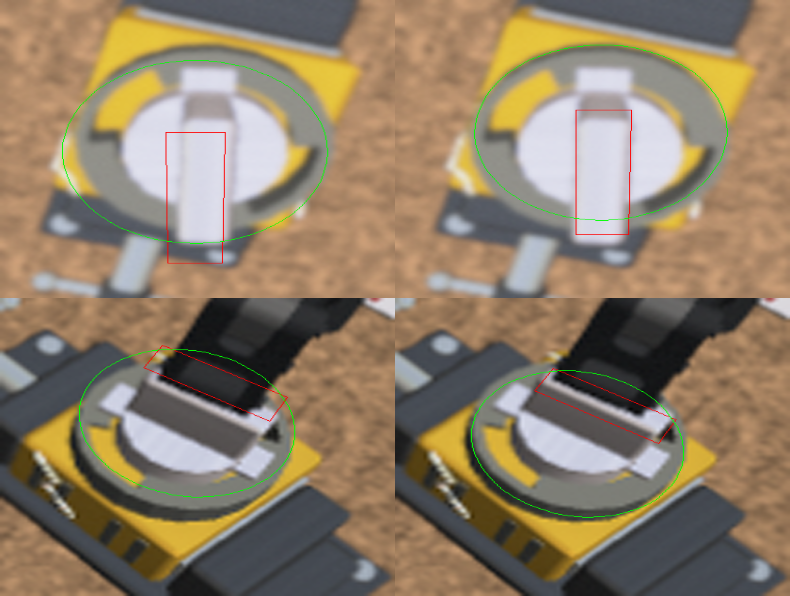

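```bash
python3 - <<'E'
from h import *
from scipy.optimize import least_squares
S={c:vision.snapshot(c) for c in("wrist","scene","top")}
obs=[] # cam,pixel,local(x,y,z rel grip)
def add(cam,px,l): obs.append((cam,np.array(px,float),np.array(l)*1e-3))
w=lambda x,y:(200+x/3.762-.4,130+y/2.709-.4); q=lambda x,y:(305+x/4.158-.4,240+(y-298)/2.98-.4)
# cap +x points world -y (about -86deg); local y -> +x world. wrist: image up = -y world, image right = +x world
for p,l in(((186,120),(22,-6.5)),((233,120),(22,6.5)),((178,241),(-22,-6.5)),((227,241),(-22,6.5))): add("wrist",w(*p),(*l,14))
for p,l in(((182,68),(30,-7)),((236,68),(30,7))): add("wrist",w(*p),(*l,-30))
for p,l in(((120,383),(30,-7)),((100,408),(30,7)),((275,458),(-30,-7)),((250,478),(-30,7))): add("scene",q(*p),(*l,-30))
def rect(x,y): return proj(S["top"],[.5973+(300-y)*.00022,.1631+(300-x)*.00022,.1538])[0]
for p,l in(((198,285),(-22,6.5,14)),((390,280),(22,6.5,14)),((390,335),(22,-6.5,14)),((200,342),(-22,-6.5,14)),((467,306),(30,7,-30)),((467,370),(30,-7,-30))): add("top",rect(*p),l)
def f(v):
    c,s_=np.cos(v[3]),np.sin(v[3]);M=np.array([[c,-s_,0],[s_,c,0],[0,0,1]])
    return np.concatenate([proj(S[k],v[:3]+M@l)[0]-p for k,p,l in obs])
r=least_squares(f,[.595,.163,.136,np.radians(-86)],loss='soft_l1')
print(r.x[:3].round(4),np.degrees(r.x[3]));print([(o[0],*e) for o,e in zip(obs,f(r.x).reshape(-1,2).round(1))])
E
```

```text
[0.5952 0.1653 0.1343] -84.57867944191231
[('wrist', np.float64(-1.3), np.float64(38.8)), ('wrist', np.float64(-0.0), np.float64(38.5)), ('wrist', np.float64(-0.6), np.float64(-51.5)), ('wrist', np.float64(0.9), np.float64(-51.9)), ('wrist', np.float64(-0.1), np.float64(49.5)), ('wrist', np.float64(-1.7), np.float64(49.2)), ('scene', np.float64(-0.8), np.float64(5.1)), ('scene', np.float64(-0.4), np.float64(4.5)), ('scene', np.float64(0.2), np.float64(1.7)), ('scene', np.float64(2.0), np.float64(3.3)), ('top', np.float64(-0.5), np.float64(1.2)), ('top', np.float64(0.2), np.float64(-0.5)), ('top', np.float64(0.9), np.float64(-0.1)), ('top', np.float64(-0.1), np.float64(1.3)), ('top', np.float64(-0.5), np.float64(0.3)), ('top', np.float64(0.2), np.float64(-0.3))]
```

```bash
cat > fit.py <<'E'
from h import *
from scipy.optimize import least_squares
S={c:vision.snapshot(c) for c in("wrist","scene","top")}
obs=[]
def add(cam,px,l): obs.append((cam,np.array(px,float),np.array(l)*1e-3))
w=lambda x,y:(200+x/3.762-.4,130+y/2.709-.4); q=lambda x,y:(305+x/4.158-.4,240+(y-298)/2.98-.4)
for p,l in(((186,120),(-22,-6.5)),((233,120),(-22,6.5)),((178,241),(22,-6.5)),((227,241),(22,6.5))): add("wrist",w(*p),(*l,14))
for p,l in(((182,68),(-30,-7)),((236,68),(-30,7))): add("wrist",w(*p),(*l,-30))
for p,l in(((120,383),(30,-7)),((100,408),(30,7)),((275,458),(-30,-7)),((250,478),(-30,7))): add("scene",q(*p),(*l,-30))
def rect(x,y): return proj(S["top"],[.5973+(300-y)*.00022,.1631+(300-x)*.00022,.1538])[0]
for p,l in(((198,285),(-22,6.5,14)),((390,280),(22,6.5,14)),((390,335),(22,-6.5,14)),((200,342),(-22,-6.5,14)),((467,306),(30,7,-30)),((467,370),(30,-7,-30))): add("top",rect(*p),l)
def f(v):
    c,s_=np.cos(v[3]),np.sin(v[3]);M=np.array([[c,-s_,0],[s_,c,0],[0,0,1]])
    return np.concatenate([proj(S[k],v[:3]+M@l)[0]-p for k,p,l in obs])
r=least_squares(f,[.595,.163,.136,np.radians(-86)],loss='soft_l1')
print(r.x[:3].round(4),np.degrees(r.x[3]));print([(o[0],*map(float,e)) for o,e in zip(obs,f(r.x).reshape(-1,2).round(1))])
E
python3 fit.py
```

```text
[0.5953 0.1624 0.1446] -88.56322195076605
[('wrist', -1.4, -1.8), ('wrist', 1.2, -1.1), ('wrist', -1.2, 0.6), ('wrist', 0.0, 1.2), ('wrist', 0.0, -0.9), ('wrist', -0.4, -0.3), ('scene', -0.4, 0.3), ('scene', -0.6, -0.6), ('scene', -0.3, -0.5), ('scene', 0.8, 0.7), ('top', -0.2, -0.9), ('top', 1.0, -0.9), ('top', 1.2, -0.3), ('top', -0.2, -0.6), ('top', 0.4, 0.3), ('top', 0.6, -0.2)]
```

jog_arm(commands=[[1, 0.07, 0.1, -1, -0.4], [1, 0.07, 0.1, -2, -0.4], [1, 0.07, 0.1, -3, -0.4], [1, 0.07, 0.1, -3.5, -0.4], [1, 0.07, 0.1, -3.9, -0.4], [1, 0.07, 0.1, -3.9, -0.4], [1, 0.07, 0.1, -3.9, -0.4]])

```text
time_s: 3.77
tcp_pos: [0.5949, 0.1641, 0.143]
eef_rot: [-1.223, 1.188, -1.188]
force: [-0.3, 0.7, 0.7]
opening: 1.0
```

```bash
python3 - <<'E'
from h import *
st=telemetry.sense(); print(st['time_s'],st['tcp_pos'].round(4),rot(st['eef_rot']).round(3)[:2,2],st['force'].round(1))
s=vision.snapshot('wrist');s2=vision.snapshot('scene')
cv2.imwrite('pics/w3.png',np.hstack([s['color'][100:300,130:400,::-1],s2['color'][200:400-16,270:470,::-1] if 0 else cv2.resize(s2['color'][220:370,280:440,::-1],(213,200))]))
E
```

```text
3.7667 [0.5949 0.1641 0.143 ] [1.    0.029] [-0.3  0.7  0.7]
```

View pics/w3.png

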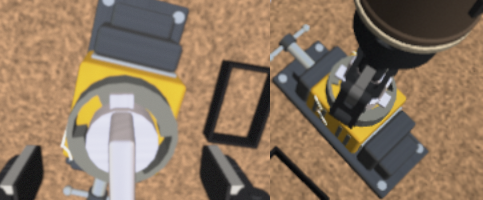

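The wing stands midway between the open fingers (about x=121 in the crop). Closing on it.

jog_arm(commands=[[-1, 0, -0.05, 0, 0], [-1, 0, -0.05, 0, 0], [-1, 0, -0.05, 0, 0], [-1, 0, -0.05, 0, 0], [-1, 0, -0.05, 0, 0], [-1, 0, -0.05, 0, 0], [-1, 0, -0.05, 0, 0], [-1, 0, -0.05, 0, 0], [-1, 0, -0.05, 0, 0], [-1, 0, -0.05, 0, 0]])

```text
time_s: 4.7
tcp_pos: [0.5958, 0.1628, 0.1443]
eef_rot: [-1.22, 1.186, -1.189]
force: [-0.9, -0.8, 5.3]
opening: 0.141
```

jog_arm(commands=[[-1, 0, 0, 0, 0.8], [-1, 0, 0, 0, 1.6], [-1, 0, 0, 0, 2.4], [-1, 0, 0, 0, 3.2], [-1, 0, 0, 0, 4], [-1, 0, 0, 0, 4.8], [-1, 0, 0, 0, 5.6], [-1, 0, 0, 0, 6.4], [-1, 0, 0, 0, 7.2], [-1, 0, 0, 0, 8], [-1, 0, 0, 0, 8], [-1, 0, 0, 0, 8]])

```text
time_s: 5.7
tcp_pos: [0.5956, 0.1627, 0.144]
eef_rot: [-1.497, 0.553, -0.553]
force: [-0.3, -0.6, -0.9]
opening: 0.137
```

```bash
cat > st.py <<'E'
from h import *
st=telemetry.sense(); m=rot(st['eef_rot']); print(st['time_s'],st['tcp_pos'].round(4),'yaw',np.degrees(np.arctan2(m[1,2],m[0,2])).round(1),'down',m[:,1].round(3),st['force'].round(1),st['wrist_torque'].round(2),st['opening'].round(3),st['qpos'].round(2))
E
python3 st.py
```

```text
Traceback (most recent call last):
  File "st.py", line 2, in <module>
    st=telemetry.sense(); m=rot(st['eef_rot']); print(st['time_s'],st['tcp_pos'].round(4),'yaw',np.degrees(np.arctan2(m[1,2],m[0,2])).round(1),'down',m[:,1].round(3),st['force'].round(1),st['wrist_torque'].round(2),st['opening'].round(3),st['qpos'].round(2))
                                                                                                                                                                                                                       ^^^^^^^^^^^^^^^^^^^
AttributeError: 'float' object has no attribute 'round'
```

jog_arm(commands=[[-1, 0, 0, 0, 0.9], [-1, 0, 0, 0, 1.7], [-1, 0, 0, 0, 1.7]])

```text
time_s: 5.95
tcp_pos: [0.5954, 0.1627, 0.1439]
eef_rot: [-1.529, 0.414, -0.413]
force: [0.0, 0.2, -1.2]
opening: 0.139
```

```bash
sed -i "s/st\['opening'\].round(3)/st['opening']/" st.py; cat >> st.py <<'E'
s=vision.snapshot('wrist');s2=vision.snapshot('scene')
cv2.imwrite('pics/w4.png',np.hstack([cv2.resize(s['color'][100:300,150:370,::-1],None,fx=2,fy=2),cv2.resize(s2['color'][230:350,290:395,::-1],(350,400))]))
E
python3 st.py
```

```text
5.95 [0.5954 0.1627 0.1439] yaw 59.8 down [-0.     0.002 -1.   ] [ 0.   0.2 -1.2] [-0.02 -0.02  0.03] 0.1386024240492449 [ 0.22  0.55  1.77  0.    0.83 -0.83]
```

View pics/w4.png

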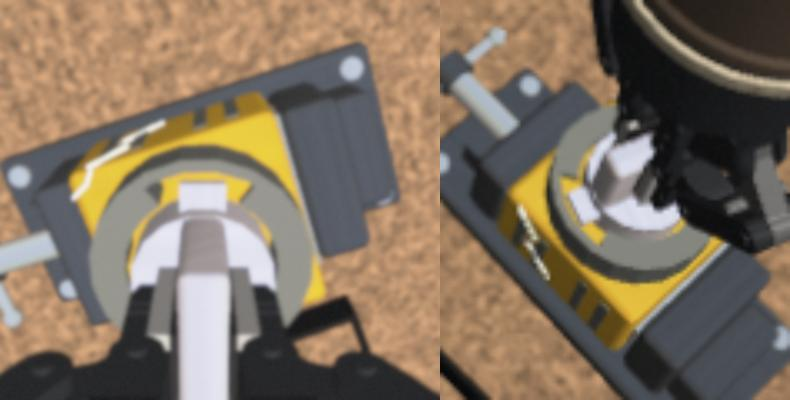

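The ear, at (203,197) in the left panel, sits centred in its gap, which runs from about x=158 to 250. I'll lower it 10 mm, watching force and height.

jog_arm(commands=[[-1, 0, 0, -0.08, 0], [-1, 0, 0, -0.16, 0], [-1, 0, 0, -0.24, 0], [-1, 0, 0, -0.32, 0], [-1, 0, 0, -0.36, 0], [-1, 0, 0, -0.36, 0], [-1, 0, 0, -0.36, 0]])

```text
time_s: 6.63
tcp_pos: [0.5954, 0.1627, 0.1343]
eef_rot: [-1.528, 0.419, -0.418]
force: [-8.2, -2.2, 22.4]
opening: 0.141
```

```bash
python3 st.py
```

```text
6.6333 [0.5954 0.1627 0.1343] yaw 59.4 down [ 0.001  0.002 -1.   ] [-8.2 -2.2 22.4] [-0.34  1.31  0.  ] 0.1413030141661388 [ 0.22  0.56  1.77  0.    0.81 -0.82]
```

Sank 9.6 mm and bottomed (22 N). I'll unload it slightly and turn clockwise.

jog_arm(commands=[[-1, 0, 0, 0.03, 0], [-1, 0, 0, 0.03, -0.8], [-1, 0, 0, 0.03, -1.6], [-1, 0, 0, 0.03, -2.4], [-1, 0, 0, 0.03, -3.2], [-1, 0, 0, 0.03, -4], [-1, 0, 0, 0.03, -4.8], [-1, 0, 0, 0.03, -5.6], [-1, 0, 0, 0.03, -6.4], [-1, 0, 0, 0.03, -7.2], [-1, 0, 0, 0.03, -8], [-1, 0, 0, 0.03, -8]])

```text
time_s: 7.73
tcp_pos: [0.5953, 0.1627, 0.1349]
eef_rot: [-1.293, 1.064, -1.065]
force: [0.4, -0.2, -0.9]
opening: 0.14
```

```bash
python3 st.py
```

```text
7.7333 [0.5953 0.1627 0.1349] yaw 11.1 down [ 0.002  0.001 -1.   ] [ 0.4 -0.2 -0.9] [-0.03 -0.03 -0.01] 0.1400349009899378 [0.22 0.56 1.77 0.   0.81 0.02]
```

jog_arm(commands=[[-1, 0, 0, 0, -0.6], [-1, 0, 0, 0, -1.2], [-1, 0, 0, 0, -1.8], [-1, 0, 0, 0, -2.3], [-1, 0, 0, 0, -2.8], [-1, 0, 0, 0, -3.1], [-1, 0, 0, 0, -3.1]])

```text
time_s: 8.42
tcp_pos: [0.5954, 0.1627, 0.1349]
eef_rot: [-1.147, 1.298, -1.299]
force: [0.3, 0.1, -1.0]
opening: 0.145
```

```bash
python3 st.py
```

```text
8.4167 [0.5954 0.1627 0.1349] yaw -7.0 down [ 0.002  0.    -1.   ] [ 0.3  0.1 -1. ] [ 0.01 -0.07 -0.03] 0.14541688888082388 [ 0.22  0.56  1.77 -0.    0.81  0.34]
```

jog_arm(commands=[[-1, 0, 0, 0, -0.3], [-1, 0, 0, 0, -0.6], [-1, 0, 0, 0, -0.9], [-1, 0, 0, 0, -0.9]])

```text
time_s: 8.85
tcp_pos: [0.5954, 0.1626, 0.1349]
eef_rot: [-1.099, 1.363, -1.365]
force: [0.1, -0.4, -1.4]
opening: 0.142
```

```bash
python3 st.py
```

```text
8.85 [0.5954 0.1626 0.1349] yaw -12.2 down [ 0.002  0.    -1.   ] [ 0.1 -0.4 -1.4] [-0.12 -0.05  0.45] 0.1418747431264655 [ 0.22  0.56  1.77 -0.    0.81  0.43]
```

View pics/w4.png

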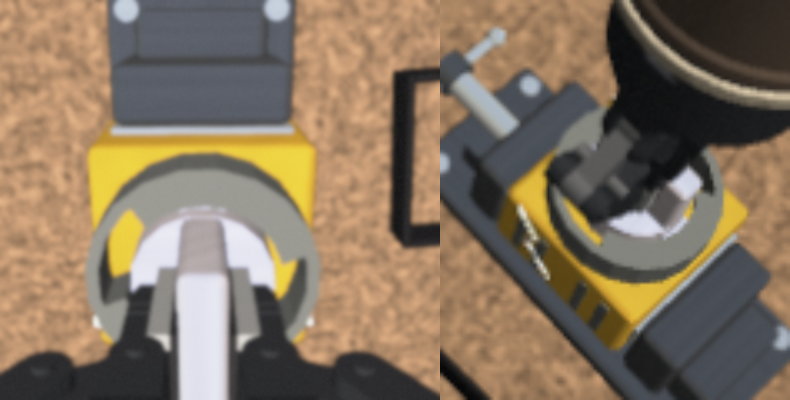

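The ear is now under the lip, and 0.45 N·m of resistance at about 71° means the stop is reached. Releasing and rising.

jog_arm(commands=[[-1, 0, 0, -0.02, 0.03], [-1, 0, 0, -0.02, 0.03], [1, 0, 0, -0.02, 0.03], [1, 0, 0, -0.02, 0.03], [1, 0, 0, -0.02, 0.03], [1, 0, 0, -0.02, 0.03], [1, 0, 0, -0.02, 0.03], [1, 0, 0, -0.02, 0.03], [1, 0, 0, -0.02, 0.03], [1, 0, 0, -0.02, 0.03], [1, 0, 0, -0.02, 0.03]])

```text
time_s: 9.87
tcp_pos: [0.5953, 0.1626, 0.1343]
eef_rot: [-1.102, 1.36, -1.362]
force: [1.4, 0.1, 0.2]
opening: 1.001
```

jog_arm(commands=[[1, 0, 0, 0.5, 0], [1, 0, 0, 1, 0], [1, 0, 0, 2, 0], [1, 0, 0, 3, 0], [1, 0, 0, 4, 0], [1, -2, 2, 5, 0], [1, -3, 4, 5, 0], [1, -4, 5, 5, 0], [1, -4, 5, 5, 0], [1, -4, 5, 5, 0], [1, -4, 5, 5, 0]])

```text
time_s: 10.78
tcp_pos: [0.4723, 0.3163, 0.2851]
eef_rot: [-1.102, 1.358, -1.358]
force: [-0.1, -0.5, 1.0]
opening: 0.998
```

```bash
python3 - <<'E'
from h import *
s=vision.snapshot("top");s2=vision.snapshot('scene')
print(finder.spot_point("top","spare_grip")[:1] and [atz(ray(s,f['position']),.094).round(4) for f in finder.spot_point("top","spare_grip")])
N=400;m=.00033
jj,ii=np.meshgrid(np.arange(N),np.arange(N))
p=proj(s,np.stack([.5953+(N/2-ii)*m,.1624+(N/2-jj)*m,np.full((N,N),.13)],-1)).reshape(N,N,2).astype(np.float32)
cv2.imwrite('pics/f.png',np.hstack([cv2.remap(s['color'][:,:,::-1].copy(),p[...,0],p[...,1],cv2.INTER_CUBIC),cv2.resize(s2['color'][225:355,285:415,::-1],(400,400),interpolation=cv2.INTER_CUBIC)]))
E
```

```text
[array([ 0.5365, -0.1634,  0.094 ])]
```

View pics/f.png

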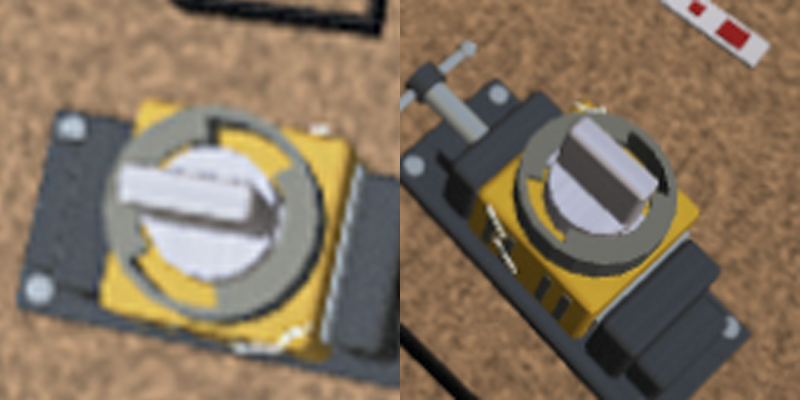

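The cap is sunk, with both ears hidden under the lip. The wing, at about (187,192) in the left panel, lies about -9° in the image, roughly 69–70° clockwise of the gap line. The arm is clear, so I'm handing in.

```bash
python3 -c "
from bench import close_job; print(close_job())"
```

```text
the job is handed in; nothing more can be done
None
```

The cap is screwed home on the vise's casing, the gripper has let go, and the job was handed in at about 11 s of robot time.

- **Backward turn:** I gripped the wing and turned it counter-clockwise about 58° at the same height. A wrist picture then showed the ear centred in its gap.
- **Drop:** I lowered it 9.6 mm, until it bottomed at about 22 N, and eased that off before turning.
- **Forward turn:** I turned it clockwise about 71°, level, until 0.45 N·m of resistance showed it had reached the stop. Then I opened the gripper and backed away.

**Last checks:**
- Both ears are hidden under the lip, and the wing lies about 70° clockwise of the gaps.
- The gripper is clear, with the wrist force near zero.
- I never went near the spare casing. The network placed it 9 mm off in x between the first and last views. Its points were off by a similar amount elsewhere (about 5 mm between two readings of the untouched cap), so I take that as network error. I did not confirm it with a separate picture.
- My first height estimate for the cap was about 9 mm too high, and I corrected it with a three-camera fit before gripping.

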